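# Fit and lock the comb die in the hole punch

### The arm

A 7-joint arm with a two-finger parallel gripper is mounted at the origin on a cart in front of the work surface, level with it; the furniture and walls round the work are solid. World frame = base frame: x ahead of the robot, y to its left, z up, the work surface at z = 0. Lengths are in m, angles in rad, forces in N, time in s.
With the tool pointing down it reaches from about 0.4 to 0.85 m from the base axis. Payload 10.4 kg.
Tool frame: the origin (TCP) lies at the very end of the fingers, on their centre line; the grasp point (between the pads) lies 19 mm behind it; z points along the fingers, y is the line along which they close (so a half turn about z gives the same grasp; the last joint's range is limited). The gripper opens to 87 mm and grips with 3 to 60 N. Pads are 19 mm wide; open, the fingers measure 117 mm over their backs; the gripper's body (75 mm by 190 mm) begins 51 mm behind the grasp point.
Start: joints at [1.176, 0.332, -0.065, 1.46, 0.022, 1.35, -0.088], TCP at [0.227, -0.582, 0.223] pointing down, gripper open.
Joint ranges: [-2.6, 2.6], [-0.5, 2.12], [-1.47, 1.34], [0.16, 2.42], [-1.27, 4.41], [0.06, 2.06], [-2.6, 2.6]. Speed limits (rad/s): [2.22, 2.22, 2.79, 2.79, 3.14, 3.14, 3.14].

### API

Orientations are given as a unit quaternion [x, y, z, w].
In Python, from bench import * gives the robot as it stands.
- The arm moves only by the tool step_arm, never from a script. Its arguments are lists of equal length, an entry for each row: "delta_pos": the shift along the world's x, y, z in units of 25 mm (1.0 is 25 mm), a list of three; "turn": the turn about the world's z in units of 0.12 rad (1.0 is 0.12 rad). In form: {"delta_pos": [[tx, ty, tz], ...], "turn": [turn, ...]}. A call has 1 to 12 rows; each row shifts and turns the commanded pose from where the row before left it; what a row does not reach is not made up. A row lasts 1/10 s, in which the tool goes at most 50 mm and 8.59 degrees, less where a joint would pass 70% of its speed; a pose out of reach is approached as far as the arm can. A call with a number of a shift or a turn outside -1 to 1 is refused whole. A call with a gripper value outside its range is refused whole. "grip" is the closure, from 0 (fully open) to 1 (shut), set as the call begins (left out, the last holds). The fingers move at their own pace and stop on an object; "newtons" is the grip in N (left out, the last holds). Time passes only in rows, so rows that do not move let the fingers close. It gives the time, the measured TCP pose, the force, the opening and the grip force at its end, in the units of the state.
- read_state(): the state, without advancing time (a new reading comes with each control period).
- camera(name): name is "scene" or "side" or "wrist"; returns a dict with "image" (384x512x3 uint8, red, green, blue), "z_map" (384x512 float32, m along the optical axis (not along the pixel's ray), 0 where there is no reading), "mtx" (3x3 intrinsics, pixels), "view" (4x4, takes a point from world to camera coordinates). Camera axes: x right, y up, looking along -z (the intrinsics and any distortion apply to the point x, -y, -z); pixel columns grow to the right and rows downward; lengths in m; the calibration is good to about 2 mm. A picture is of the moment at which its call begins.
- close_job(): hands the job in; it is judged then, once.
The state is a dict: "time": time; "joint_positions": joint angles; "joint_vel": joint speeds; "joint_torque": joint torques, N m; "ee_pos": TCP position; "eef_rot": TCP orientation; "ft_force": force on the tool from outside, world axes, zero at the start; "torque": the same for the moment, N m; "width": finger opening in m; "grip_force": force on a finger pad.
Only numpy, scipy, OpenCV 4.12 (cv2) and the standard library are available. Lean on these libraries where they do the work, as an engineer would, in place of code of your own. Each camera call takes 0.05 s, during which the arm holds its last target. There are 200 camera calls.

### The job

Fit the comb die (the longer cassette, with a row of nine flat punches) into the desktop hole punch: lay it on the bed at the punch's left end and slide it, nose first, under the punch head until it meets the stop, then turn the wing knob clockwise until the sprung pawl drops fully into the notch of the cam plate and the die is locked. Leave the shorter two-hole die, the pen cup, the label roll and the box cutter where they are.

Things in the scene. Friction and masses are not known exactly. Their poses are not given: they have to be found in the camera images.
- punch: Grey desktop hole punch, 205 (x) x 283 (y) mm, fixed. Origin at worktop level on the centre line of the die bed; +x to its back, +y to its left end. A column behind the head (y -116 to -16, x +42 to +84 mm) is 106 mm high; a fixed lever at the right end slants back and up to 195 mm. Wall cabinets overhead: underside at z = 603 mm, front at world x = 586 mm; work low over the bed.
- die_home (a point): Point on the punch, on the steel bed at its (0, 0, 26) mm, axes as the punch: the comb die's origin lies here when it is home, nose on the stop (face at y = -85 mm). The bed is flat and open to y = +163 mm. A rail 12 mm high runs behind it, its face at x = +30.5 mm. The die is 58 mm wide.
- infeed (a point): Point on the punch at its (-3, 70, 26) mm. With the comb die's origin here and axes parallel to the punch's, it lies on the open left part of the bed, its nose 28 mm short of the head, and slides 70 mm to -y to the stop. Front rail here: 10 mm high, face at x = -38.5 mm, so 10 mm of side play; a funnel under the head's edge narrows it to 3 mm.
- head_mouth (a point): Point at the lower edge of the punch head, over the middle of the bed, at the punch's (0, -43, 53) mm: from here the head covers the bed on to y = -113 mm, x -33 to +61 mm; its underside is at 53 mm, its top 78 mm above the worktop. No gripper fits under it.
- comb_die: The die to fit: loose aluminium cassette 58 (x) x 170 (y) x 16 (z) mm, 0.22 to 0.37 kg. Origin at the centre of its underside; nose at -y, with a row of nine flat steel punches 4 mm proud of the top; tail with black handle fin at +y. A pocket in its -x edge, 57 mm long about y = 0, takes the lock lobe. Starts left or right of the punch, flat, handle up.
- die_handle (a point): Grip point in the comb die's upright handle fin, at the die's (0, +60, +40) mm, axes as the die. The fin is 13 mm thick (x), 50 mm long (y) and reaches from the cassette's top (z = 16 mm) to z = 56 mm. The die's centre of mass is at y = +25 mm.
- two_hole_die: The other die, to be left alone: same width, handle fin and pocket, but 145 mm long (nose at y = -60, tail at +85 mm), with two round punches of 17 mm. It lies on the side of the punch where the comb die is not.
- cam (a joint): Angle (rad) of lock cam and wing knob, growing clockwise from above; starts open at 0 to 0.8, end stop 2.95. At 2.50 the notch meets the pawl; past it you climb out again. The die passes below 0.95; beyond, the lobe swings into its pocket (or blocks the empty bed) and draws home a die up to 12 mm short. Friction 0.05 N m, detent 0.5 N m; let go at 2.3 to 2.65 it snaps to 2.50.
- knob_grip (a point): On the cam's vertical axis, at the punch's (-60, 0, 101) mm: height to grip the black wing knob. The wing is 64 mm long, 13 mm thick, 34 mm high (84 to 118 mm above the worktop). Seen from above its long direction lies along the punch's x axis at cam = 2.50; before that it stands (2.50 - cam) rad counter-clockwise of it.
- pawl (a joint): Angle (rad) of the sprung pawl, a steel lever with a brass roller along the front edge of the punch (x = -108, y = -4 to +75 mm, up to 61 mm high). The roller rides on the rim of the steel cam plate: 0.07 falling to 0.02 as it climbs the rim, 0.14 to 0.17 when down in the notch.
- pen_cup: Dark round pen cup with pens, 81 mm wide, 146 mm high, standing behind and left of the bed; origin under its centre. A bystander.
- label_roll: White roll of labels lying flat, 44 mm wide, 30 mm high, in front of the bed's left end; origin under its centre. A bystander.
- box_cutter: Yellow-green box cutter, 168 x 25 x 22 mm, lying at the far right; origin under its centre. A bystander.

How it is judged:
On the way:
1. the comb die lies on the bed with its nose under the punch head, the cam still open (y of comb_die in the frame of die_home between -0.006 and 0.04 m and x of comb_die in the frame of die_home between -0.012 and 0.012 m and z of comb_die in the frame of die_home between -0.005 and 0.005 m and value of joint cam below 2 rad), for 0.1 s.
At the end, for the whole second after the job is handed in: The comb die lies flat on the bed, home against the stop within 5 mm, within 5 mm sideways and parallel to the bed within 4 degrees; the cam stands within 0.1 rad of 2.50 with the pawl's roller down in the notch (pawl above 0.138); all at rest (y of comb_die in the frame of die_home between -0.005 and 0.005 m and x of comb_die in the frame of die_home between -0.005 and 0.005 m and z of comb_die in the frame of die_home between -0.003 and 0.003 m and angle between the y axis of comb_die and the y axis of punch, either way round below 0.07 rad and angle between comb_die's own z axis and vertical below 0.05 rad and value of joint cam between 2.4 and 2.6 rad and value of joint pawl above 0.138 rad and linear speed of comb_die below 0.01 m/s and velocity of joint cam between -0.05 and 0.05 rad/s); the robot touches nothing.
It fails at once if the two-hole die is shifted by more than 20 mm (distance of two_hole_die from where it was at the start of the episode above 0.02 m).
It fails at once if the pen cup is shifted by more than 20 mm (distance of pen_cup from where it was at the start of the episode above 0.02 m).
It fails at once if the label roll is shifted by more than 20 mm (distance of label_roll from where it was at the start of the episode above 0.02 m).
It fails at once if the box cutter is shifted by more than 20 mm (distance of box_cutter from where it was at the start of the episode above 0.02 m).
It also fails if it takes over 72 s, if anything falls off the work surface, if the arm or the gripper's body presses on something with over 40 N, if the wrist force passes 120 N, or if a joint passes its speed limit or range.

## Working session

There is one attempt and no reset: what is moved stays moved. The work goes in short steps, Python scripts to look and compute and a tool call to move; the robot and the scene stay as the last step left them, time stands still between calls to the robot, and variables do not carry over. Pictures are saved under pics/ and viewed, at most 10 in all, crops included, and the job is handed in when it is done.

Besides the shell and the picture viewer there is one more tool, called after "Request:" as a command line: name --pt "numbers of a row" for each row, then --argument value for the rest. step_arm: Moves the arm, as the interface text tells. Shifts and turns lie within -1 to 1; 1 stands for 25 mm of shift or 0.12 rad of turn. Its arguments: {"type":"object","properties":{"delta_pos":{"type":"array"},"turn":{"type":"array"},"grip":{"type":"number"},"newtons":{"type":"number"}},"required":["delta_pos","turn"]}

```bash
mkdir -p pics; ls; python3 - <<'E'
from bench import *
import cv2,numpy as np
ims=[]
for n in ["scene","side"]:
    c=camera(n); np.savez(f"pics/{n}0.npz",**c); cv2.imwrite(f"pics/{n}0.png",c["image"][:,:,::-1])
    print(n,c["mtx"].round(1).tolist(),c["view"].round(3).tolist())
s=read_state(); print(s)
E
```

```text
pics
scene [[496.2, 0.0, 259.0], [0.0, 496.2, 191.1], [0.0, 0.0, 1.0]] [[-0.065, -0.998, -0.01, -0.006], [0.522, -0.043, 0.852, -0.35], [-0.85, 0.051, 0.524, -1.133], [0.0, 0.0, 0.0, 1.0]]
side [[389.5, 0.0, 253.0], [0.0, 389.5, 190.1], [0.0, 0.0, 1.0]] [[0.829, -0.56, 0.001, -0.505], [0.267, 0.396, 0.879, -0.201], [-0.492, -0.728, 0.478, -1.337], [0.0, 0.0, 0.0, 1.0]]
{'time': 0.1, 'joint_positions': array([ 1.1763901 ,  0.33280773, -0.06470895,  1.46084962,  0.02158944,
        1.34989094, -0.08850864]), 'joint_vel': array([ 9.51106053e-04,  1.99171558e-04, -5.26086062e-05, -2.19219729e-03,
        2.79308356e-04,  3.98936594e-04, -2.63017686e-04]), 'joint_torque': array([ 2.16058528e-03, -6.24547577e+01,  2.53938662e-02, -3.90715742e+01,
       -6.13454869e-02,  3.66270065e-02,  9.98988071e-05]), 'ee_pos': array([ 0.22694322, -0.58197524,  0.22183779]), 'eef_rot': array([ 9.82767999e-01,  1.84842263e-01, -1.37665925e-04, -6.15130651e-04]), 'ft_force': array([-0.86224883,  0.13769186,  0.68936875]), 'torque': array([-0.03294722, -0.00669651,  0.02807608]), 'grip_force': 0.0, 'width': 0.087120434576147}
```

View pics/scene0.png

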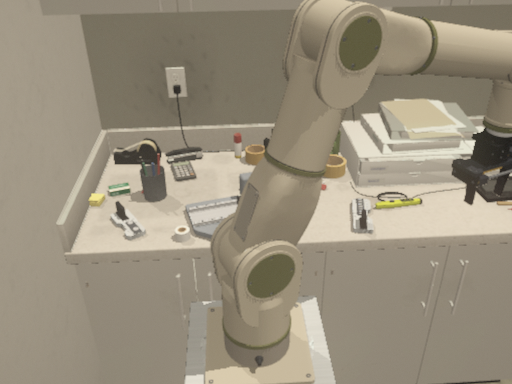

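View pics/side0.png

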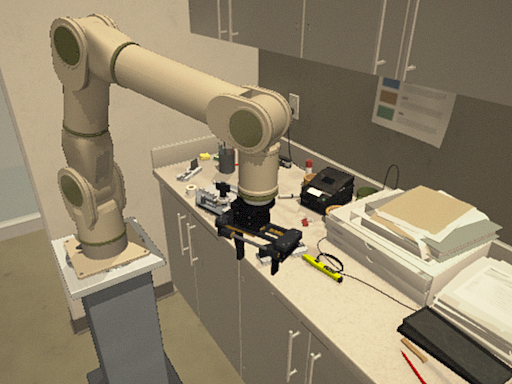

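The punch at (215,215) in the scene view is partly hidden by the arm. One die lies left at (127,220) and the other right at (362,215). I'll zoom in on both dies and get rough positions.

```bash
cat > h.py <<'E'
import numpy as np,cv2
def pts(c):
    z=c["z_map"]; v,u=np.mgrid[:z.shape[0],:z.shape[1]]
    K=c["mtx"]; p=np.stack([(u-K[0,2])/K[0,0]*z,-(v-K[1,2])/K[1,1]*z,-z],-1)
    V=c["view"]; w=(p-V[:3,3])@V[:3,:3]
    w[z<=0]=np.nan
    return w
def ortho(cs,x0,x1,y0,y1,res=0.001,zmax=0.3):
    """top view: row down = -x, col right = -y"""
    H=int((x1-x0)/res);W=int((y1-y0)/res)
    im=np.zeros((H,W,3),np.uint8);zz=np.full((H,W),-1.)
    for c in cs:
        w=pts(c).reshape(-1,3);col=c["image"].reshape(-1,3)[:,::-1]
        ok=np.isfinite(w).all(1)&(w[:,2]<zmax);w=w[ok];col=col[ok]
        r=((x1-w[:,0])/res).astype(int);k=((y1-w[:,1])/res).astype(int)
        ok=(r>=0)&(r<H)&(k>=0)&(k<W);o=np.argsort(w[ok,2]);r=r[ok][o];k=k[ok][o]
        im[r,k]=col[ok][o];zz[r,k]=w[ok,2][o]
    return im,zz
E
python3 - <<'E'
from h import *
S=dict(np.load("pics/scene0.npz"));D=dict(np.load("pics/side0.npz"))
a=S["image"][190:250,95:255];b=S["image"][185:245,330:430]
f=lambda i,s:cv2.resize(i[:,:,::-1],None,fx=s,fy=s,interpolation=cv2.INTER_CUBIC)
A=f(a,5);B=f(b,5);C=np.zeros((600,800,3),np.uint8);C[:300]=A;C[300:,:500]=B
C[300:,500:]=cv2.resize(D["image"][150:225,175:250][:,:,::-1],(300,300),interpolation=cv2.INTER_CUBIC)
cv2.imwrite("pics/z1.png",C)
w=pts(S)
for p in [(127,220),(122,208),(140,232),(362,215),(363,222),(360,205),(183,234),(153,180),(400,204)]: print(p,w[p[1],p[0]].round(3))
E
```

```text
(127, 220) [0.503 0.369 0.016]
(122, 208) [0.512 0.38  0.055]
(140, 232) [0.437 0.321 0.015]
(362, 215) [ 0.43  -0.346  0.045]
(363, 222) [ 0.403 -0.342  0.039]
(360, 205) [ 0.526 -0.365  0.017]
(183, 234) [0.4   0.189 0.028]
(153, 180) [0.624 0.295 0.085]
(400, 204) [ 0.524 -0.495  0.016]
```

View pics/z1.png

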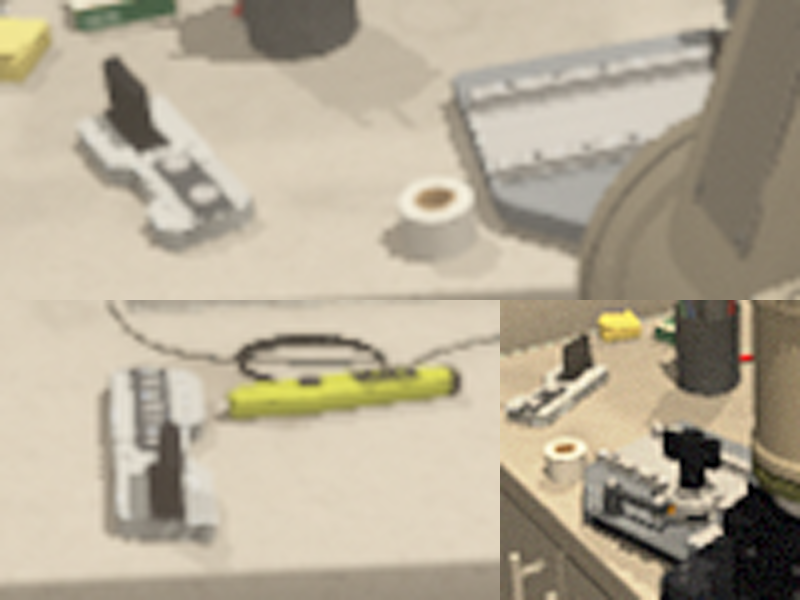

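The comb die (row of slots) is on the right, with its handle at about (0.42,-0.345) and its nose pointing away from the robot. The two-hole die is on the left. I'll move above the handle and turn + so that joint 7 still has range for the later clockwise turn.

Request:
step_arm --pt "0.65 0.775 0.1" --pt "0.65 0.775 0.1" --pt "0.65 0.775 0.1" --pt "0.65 0.775 0.1" --pt "0.65 0.775 0.1" --pt "0.65 0.775 0.1" --pt "0.65 0.775 0.1" --pt "0.65 0.775 0.1" --pt "0.65 0.775 0.1" --pt "0.65 0.775 0.1" --pt "0.65 0.775 0.1" --pt "0.65 0.775 0.1" --turn '[1,1,1,1,1,1,1,1,1,1,1,1]' --grip 0

```text
time: 1.3
ee_pos: [0.4224, -0.3489, 0.2524]
eef_rot: [0.615, 0.788, 0.0, -0.0]
ft_force: [0.0, 0.4, -0.5]
width: 0.0868
grip_force: 0.0
```

Request:
step_arm --pt "0 0 0" --pt "0 0 0" --pt "0 0 0" --pt "0 0 0" --pt "0 0 0" --pt "0 0 0" --pt "0 0 0" --pt "0 0 0" --pt "0 0 0" --pt "0 0 0" --turn '[1,1,1,1,1,1,1,1,1,0]'

```text
time: 2.3
ee_pos: [0.4219, -0.3497, 0.2522]
eef_rot: [0.124, 0.992, 0.0, -0.0]
ft_force: [0.0, 0.6, -0.1]
width: 0.0868
grip_force: 0.0
```

```bash
cat >> h.py <<'E'
def snap(tag,names=("scene","side","wrist")):
    from bench import camera
    o={}
    for n in names:
        o[n]=camera(n);np.savez(f"pics/{n}{tag}.npz",**o[n]);cv2.imwrite(f"pics/{n}{tag}.png",o[n]["image"][:,:,::-1])
    return o
def st():
    from bench import read_state
    from scipy.spatial.transform import Rotation as R
    s=read_state();r=R.from_quat(s["eef_rot"]).as_matrix()
    print("t",s["time"],"tcp",s["ee_pos"].round(4),"yaw",round(float(np.arctan2(r[1,0],r[0,0])),4),"tilt",r[:2,2].round(3),"j",s["joint_positions"].round(2),"F",s["ft_force"].round(1),"w",round(s["width"],4),s["grip_force"])
E
python3 - <<'E'
from h import *
o=snap(1);st()
im=np.vstack([np.hstack([o["scene"]["image"],o["wrist"]["image"]])])
cv2.imwrite("pics/v1.png",cv2.resize(im[:,:,::-1],(800,300),interpolation=cv2.INTER_AREA))
I,z=ortho([o["scene"],o["side"],o["wrist"]],0.32,0.72,-0.46,0.34)
cv2.imwrite("pics/o1.png",I);np.save("pics/o1z.npy",z)
V=np.vstack([cv2.imread("pics/v1.png")[:300],cv2.resize(I,(600,300))[:300].repeat(1,0) if 0 else np.pad(cv2.resize(I,(600,300)),((0,0),(0,200),(0,0)))])
cv2.imwrite("pics/v2.png",V)
E
```

```text
t 2.45 tcp [ 0.422  -0.3498  0.2524] yaw 2.8884 tilt [-0.  0.] j [ 1.05  0.18 -0.5   1.6   0.09  1.38  1.86] F [-0.9  0.8 -0. ] w 0.087 0.0
```

View pics/v2.png

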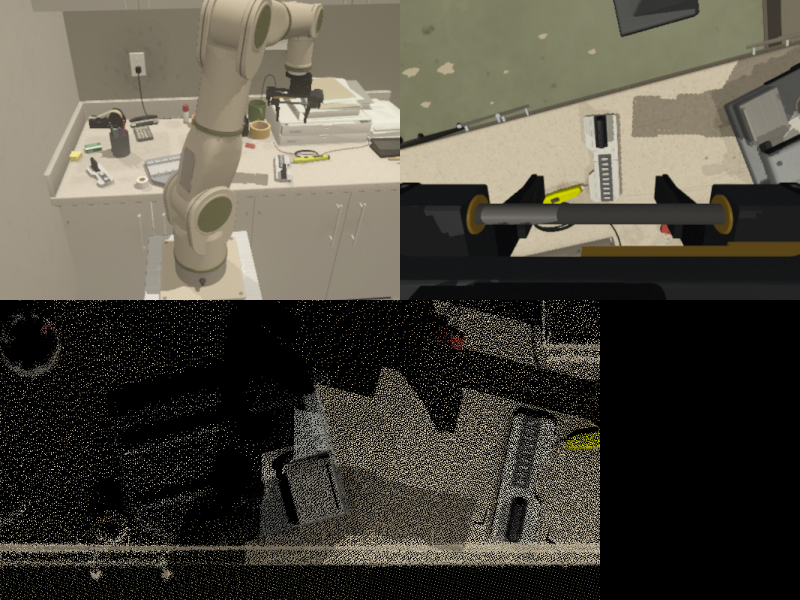

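The wrist view shows the comb die from above: black fin at about (602,130), nose toward the gripper at (603,190). Next I'll fit the fin and cassette poses from depth.

```bash
python3 - <<'E'
from h import *
c=dict(np.load("pics/wrist1.npz"));w=pts(c).reshape(-1,3);w=w[np.isfinite(w).all(1)]
reg=(abs(w[:,0]-.45)<.15)&(abs(w[:,1]+.36)<.08)
for n,lo,hi in [("fin",.047,.065),("body",.009,.03)]:
    p=w[reg&(w[:,2]>lo)&(w[:,2]<hi)]
    if n=="body": p=p[(np.linalg.norm(p[:,:2]-[.46,-.355],axis=1)<.12)]
    r=cv2.minAreaRect(p[:,:2].astype(np.float32)*1000)
    m=p[:,:2].mean(0);u,s,v=np.linalg.svd(p[:,:2]-m,full_matrices=False)
    print(n,len(p),np.round(r[0],1),np.round(r[1],1),r[2],"mean",m.round(4),"dir",v[0].round(3),np.arctan2(*(v[0][::-1]*np.sign(v[0][0]))).round(4),"z",np.median(p[:,2]).round(4))
E
```

```text
fin 383 [ 422.7 -347. ] [12.9 49.8] 79.22913360595703 mean [ 0.4215 -0.3467] dir [ 0.982 -0.187] -0.1886 z 0.0549
body 3928 [ 477.5 -379.6] [101.6 170.1] 79.18387603759766 mean [ 0.4837 -0.3603] dir [ 0.961 -0.278] -0.2815 z 0.0161
```

Request:
step_arm --pt "-0.13 0.08 0" --pt "-0.13 0.08 -1" --pt "0 0 -1" --pt "0 0 -1" --pt "0 0 -1" --pt "0 0 -1" --pt "0 0 -1" --pt "0 0 -1" --pt "0 0 -1" --pt "0 0 -0.7" --pt "0 0 -0.3" --pt "0 0 0" --turn '[0.27,0.27,0,0,0,0,0,0,0,0,0,0]'

```text
time: 3.65
ee_pos: [0.4152, -0.3454, 0.0269]
eef_rot: [0.093, 0.996, 0.001, -0.001]
ft_force: [-0.2, 0.4, 0.2]
width: 0.0869
grip_force: 0.0
```

Request:
step_arm --pt "0 0 0" --pt "0 0 0" --pt "0 0 0" --pt "0 0 0" --pt "0 0 0" --pt "0 0 0" --pt "0 0 0" --pt "0 0 0" --turn '[0,0,0,0,0,0,0,0]' --grip 1 --newtons 60

```text
time: 4.45
ee_pos: [0.4156, -0.3458, 0.0275]
eef_rot: [0.092, 0.996, 0.0, -0.0]
ft_force: [-1.0, 1.0, -0.6]
width: 0.0311
grip_force: 0.0
```

Request:
step_arm --pt "0 0 0.5" --pt "0 0 1" --pt "0 0 1" --pt "0 0 1" --pt "0 0 1" --pt "0 0 1" --pt "0 0 1" --pt "0 0 0.5" --turn '[0,0,0,0,0,0,0,0]'

```text
time: 5.25
ee_pos: [0.4164, -0.3461, 0.2057]
eef_rot: [0.092, 0.996, -0.001, 0.001]
ft_force: [1.5, -0.1, 0.1]
width: 0.0001
grip_force: 0.0
```

```bash
python3 -c "
from h import *
st()"
```

```text
t 5.25 tcp [ 0.4164 -0.3461  0.2057] yaw 2.9568 tilt [ 0.003 -0.002] j [ 1.06  0.19 -0.5   1.69  0.1   1.28  1.92] F [ 1.5 -0.1  0.1] w 0.0001 0.0
```

The lift began before the fingers had closed, because they move at about 70 mm/s. I'll reopen and re-measure.

Request:
step_arm --pt "0 0 0" --pt "0 0 0" --pt "0 0 0" --pt "0 0 0" --pt "0 0 0" --pt "0 0 0" --pt "0 0 0" --turn '[0,0,0,0,0,0,0]' --grip 0.3

```text
time: 5.95
ee_pos: [0.4156, -0.3458, 0.2024]
eef_rot: [0.092, 0.996, 0.0, -0.0]
ft_force: [0.4, 0.9, 0.3]
width: 0.0483
grip_force: 0.0
```

```bash
cat >> h.py <<'E'
def fin(c,x,y,lo,hi,rad=.06):
    w=pts(c).reshape(-1,3);w=w[np.isfinite(w).all(1)]
    p=w[(np.hypot(w[:,0]-x,w[:,1]-y)<rad)&(w[:,2]>lo)&(w[:,2]<hi)]
    r=cv2.minAreaRect(p[:,:2].astype(np.float32)*1000)
    m=p[:,:2].mean(0);u,s,v=np.linalg.svd(p[:,:2]-m,full_matrices=False);v=v[0]
    print(len(p),np.round(r[0],1),np.round(r[1],1),round(r[2],2),"mean",m.round(4),"ang",round(float(np.arctan2(v[1],v[0])),4),"z",np.median(p[:,2]).round(4))
    return p
E
python3 - <<'E'
from h import *
o=snap(2,["wrist"]);st()
fin(o["wrist"],.42,-.346,.047,.065)
E
```

```text
t 6.0 tcp [ 0.4156 -0.3458  0.2025] yaw 2.9566 tilt [-0.  0.] j [ 1.06  0.2  -0.5   1.69  0.1   1.28  1.92] F [-0.  -0.2 -0. ] w 0.0525 0.0
505 [ 422.4 -347. ] [12.6 49.2] 79.41 mean [ 0.4213 -0.3468] ang -0.1844 z 0.055
```

Die unmoved. I'll go down 175 mm again and close, this time waiting for the grip.

Request:
step_arm --pt "0 0 -1" --pt "0 0 -1" --pt "0 0 -1" --pt "0 0 -1" --pt "0 0 -1" --pt "0 0 -1" --pt "0 0 -0.7" --pt "0 0 -0.3" --pt "0 0 0" --turn '[0,0,0,0,0,0,0,0,0]'

```text
time: 6.9
ee_pos: [0.4152, -0.3454, 0.0269]
eef_rot: [0.092, 0.996, 0.001, -0.001]
ft_force: [0.8, -0.2, 0.4]
width: 0.0608
grip_force: 0.0
```

Request:
step_arm --pt "0 0 0" --pt "0 0 0" --pt "0 0 0" --pt "0 0 0" --pt "0 0 0" --pt "0 0 0" --pt "0 0 0" --pt "0 0 0" --pt "0 0 0" --turn '[0,0,0,0,0,0,0,0,0]' --grip 1 --newtons 60

```text
time: 7.8
ee_pos: [0.4156, -0.3459, 0.0277]
eef_rot: [0.092, 0.996, -0.0, 0.0]
ft_force: [-0.5, -0.5, 0.9]
width: 0.0126
grip_force: 60.0
```

Request:
step_arm --pt "0 0 0.4" --pt "0 0 0.8" --pt "0 0 1" --pt "0 0 1" --pt "0 0 1" --pt "0 0 1" --pt "0 0 1" --pt "0 0 1" --pt "0 0 1" --pt "0 0 1" --pt "0 0 1" --pt "0 0 1" --turn '[0,0,0,0,0,0,0,0,0,0,0,0]'

```text
time: 9.0
ee_pos: [0.4152, -0.3452, 0.3089]
eef_rot: [0.092, 0.996, 0.0, -0.0]
ft_force: [0.4, -0.8, -2.8]
width: 0.0127
grip_force: 60.0
```

Request:
step_arm --pt "0.12 0.75 0.1" --pt "0.12 0.75 0.1" --pt "0.12 0.75 0.1" --pt "0.12 0.75 0.1" --pt "0.12 0.75 0.1" --pt "0.12 0.75 0.1" --pt "0.12 0.75 0.1" --pt "0.12 0.75 0.1" --pt "0.12 0.75 0.1" --pt "0.12 0.75 0.1" --pt "0.12 0.75 0" --pt "0.12 0.75 0" --turn '[-1,-1,-1,-1,-1,-1,-1,-1,-1,-1,-1,-1]'

```text
time: 10.2
ee_pos: [0.4513, -0.1195, 0.3329]
eef_rot: [0.728, 0.686, -0.0, -0.0]
ft_force: [-0.3, 0.1, -2.6]
width: 0.0125
grip_force: 60.0
```

Request:
step_arm --pt "0 0 0" --pt "0 0 0" --pt "0 0 0" --turn '[0,0,0]'

```text
time: 10.5
ee_pos: [0.4512, -0.1215, 0.3326]
eef_rot: [0.726, 0.688, -0.0, -0.0]
ft_force: [0.0, -0.2, -2.7]
width: 0.0125
grip_force: 60.0
```

```bash
python3 - <<'E'
from h import *
o=snap(3);st()
im=np.hstack([o["side"]["image"],o["wrist"]["image"]])[:,:,::-1]
I,z=ortho([o["scene"],o["side"],o["wrist"]],0.34,0.64,-0.16,0.36,.001,.25);np.save("pics/o3z.npy",z)
I=cv2.dilate(I,np.ones((2,2)));J=np.pad(I,((0,0),(0,280),(0,0)))
cv2.imwrite("pics/v3.png",np.vstack([cv2.resize(im,(800,300),interpolation=cv2.INTER_AREA),J]))
E
```

```text
t 10.65 tcp [ 0.4514 -0.1215  0.3325] yaw 1.5162 tilt [-0.  0.] j [ 0.85 -0.03 -0.66  1.64 -0.02  1.52  0.14] F [ 0.5 -0.1 -3. ] w 0.0125 59.97430010698736
```

View pics/v3.png

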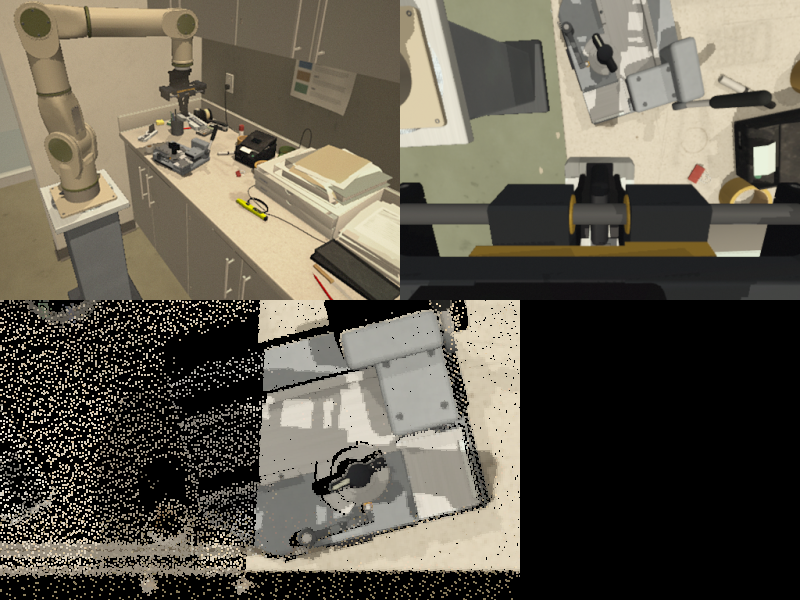

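The wrist view shows the whole punch: knob wing at (602,50), head at (650,90), column at (685,65). In the ortho view the knob is at (358,476), giving world (0.464, 0.002), and the punch yaw is about 0.23. Next I'll fit the pose precisely.

```bash
python3 - <<'E'
from h import *
c=dict(np.load("pics/wrist3.npz"));
print("col");fin(c,.59,-.03,.1,.112,.075)
print("head");fin(c,.535,-.06,.072,.084,.075)
print("knob");k=fin(c,.464,.002,.110,.125,.05)
w=pts(c).reshape(-1,3);w=w[np.isfinite(w).all(1)]
th=.229;R=np.array([[np.cos(th),-np.sin(th)],[np.sin(th),np.cos(th)]])
q=(w[:,:2]-[.5224,.0156])@R
m=(abs(q[:,0])<.11)&(abs(q[:,1])<.17)
h=np.histogram(w[m,2],bins=np.arange(0,.13,.002));print([(round(b*1000),n) for b,n in zip(h[1],h[0]) if n>60])
# rail/bed edges: profile in punch x at y>-20
for lo,hi in [(-.03,0),(.0,.03),(.04,.07),(.08,.11)]:
    s=m&(q[:,1]>lo)&(q[:,1]<hi)
    print(lo,[(int(a*1000),round(float(np.median(w[s&(abs(q[:,0]-a)<.002),2]))*1000) if 0 else int(1000*np.median(w[s&(abs(q[:,0]-a)<.002),2])) if (s&(abs(q[:,0]-a)<.002)).any() else -1) for a in np.arange(-.108,.1,.004)])
E
```

```text
col
2555 [603.1 -37.6] [ 40.3 113. ] 14.73 mean [ 0.6006 -0.0308] ang -1.3022 z 0.1052
head
2988 [549.4 -58. ] [ 84.3 104.3] 19.68 mean [ 0.5508 -0.0558] ang 3.029 z 0.0775
knob
731 [465.9   2.7] [25.  62.4] 15.73 mean [0.4656 0.0026] ang -1.0663 z 0.1176
[(0, np.int64(1173)), (20, np.int64(223)), (22, np.int64(3217)), (24, np.int64(4388)), (26, np.int64(1603)), (28, np.int64(61)), (34, np.int64(175)), (36, np.int64(475)), (38, np.int64(434)), (40, np.int64(107)), (42, np.int64(620)), (44, np.int64(1355)), (46, np.int64(105)), (50, np.int64(101)), (52, np.int64(167)), (54, np.int64(642)), (56, np.int64(202)), (58, np.int64(101)), (60, np.int64(99)), (70, np.int64(103)), (72, np.int64(120)), (74, np.int64(255)), (76, np.int64(1676)), (78, np.int64(837)), (80, np.int64(65)), (82, np.int64(76)), (84, np.int64(68)), (86, np.int64(70)), (92, np.int64(61)), (96, np.int64(72)), (98, np.int64(118)), (100, np.int64(139)), (102, np.int64(401)), (104, np.int64(1407)), (106, np.int64(597)), (114, np.int64(115)), (116, np.int64(315)), (118, np.int64(295))]
-0.03 [(-108, 23), (-104, 24), (-99, 23)
[... 1474 characters left out ...]
), (40, 37), (44, 23), (48, 23), (52, 23), (56, 23), (60, 23), (64, 23), (68, 23), (72, 23), (76, 23), (80, 23), (84, 23), (88, -1), (92, 0), (96, 0)]
0.08 [(-108, 23), (-104, 23), (-99, 23), (-95, 23), (-91, 23), (-87, 23), (-83, 23), (-79, 23), (-75, 23), (-71, 23), (-67, 23), (-63, 23), (-59, 23), (-55, 23), (-51, 23), (-47, 24), (-43, 35), (-39, 35), (-35, 25), (-31, 25), (-27, 25), (-23, 25), (-19, 25), (-15, 25), (-11, 25), (-7, 25), (-3, 24), (0, 25), (4, 25), (8, 25), (12, 26), (16, 26), (20, -1), (24, -1), (28, -1), (32, -1), (36, -1), (40, -1), (44, -1), (48, -1), (52, -1), (56, -1), (60, -1), (64, -1), (68, -1), (72, -1), (76, -1), (80, -1), (84, -1), (88, -1), (92, -1), (96, -1)]
```

```bash
python3 - <<'E'
from h import *
c=dict(np.load("pics/wrist3.npz"))
w=pts(c).reshape(-1,3);w=w[np.isfinite(w).all(1)]
th=.235;R=np.array([[np.cos(th),-np.sin(th)],[np.sin(th),np.cos(th)]]);o=np.array([.5224,.0156])
q=(w[:,:2]-o)@R;z=w[:,2]
def edge(a,b,ylo,yhi,zlo,zhi,f,ax=0,n=8):
    P=[]
    for y in np.linspace(ylo,yhi,n):
        s=(abs(q[:,1-ax]-y)<.004)&(q[:,ax]>a)&(q[:,ax]<b)&(z>zlo)&(z<zhi)
        if s.sum()>4:P.append((y,np.percentile(q[s,ax],f)))
    P=np.array(P);k=np.polyfit(P[:,0],P[:,1],1);r=np.median(P[:,1]);
    print("slope %.4f at0 %.4f mid %.4f"%(k[0],k[1],r),(P*1000).round(1).tolist())
print("rear rail face 30.5 (nominal)");edge(.02,.05,-.01,.07,.035,.041,2)
print("front rail face -38.5");edge(-.055,-.03,.06,.12,.033,.041,98)
print("col front 42 /back 84");edge(.03,.1,-.11,-.02,.1,.11,2);edge(.03,.1,-.11,-.02,.1,.11,98)
print("col left -16 / right -116");edge(-.14,.01,.046,.08,.1,.11,98,1);edge(-.14,.01,.046,.08,.1,.11,2,1)
print("head left -43/right -113");edge(-.14,.0,-.025,.03,.074,.082,98,1);edge(-.14,.0,-.025,.03,.074,.082,2,1)
print("head front -33");edge(-.06,.05,-.105,-.05,.074,.082,2)
s=(z>.11)&(z<.125)&(np.hypot(q[:,0]+.06,q[:,1])<.04);k=q[s];r=cv2.minAreaRect((k*1000).astype(np.float32));print("knob",r)
E
```

```text
rear rail face 30.5 (nominal)
slope -0.0149 at0 0.0327 mid 0.0322 [[-10.0, 33.0], [1.4, 32.7], [12.9, 32.7], [24.3, 32.3], [35.7, 32.1], [47.1, 31.9], [58.6, 32.1], [70.0, 31.8]]
front rail face -38.5
slope -0.0193 at0 -0.0364 mid -0.0378 [[60.0, -37.8], [68.6, -37.6], [77.1, -37.7], [85.7, -38.0], [94.3, -38.4]]
col front 42 /back 84
slope -0.0190 at0 0.0462 mid 0.0473 [[-110.0, 49.0], [-97.1, 47.8], [-84.3, 47.4], [-71.4, 47.4], [-58.6, 47.2], [-45.7, 46.7], [-32.9, 46.6], [-20.0, 47.2]]
slope -0.0196 at0 0.0831 mid 0.0845 [[-110.0, 84.7], [-97.1, 85.3], [-84.3, 85.0], [-71.4, 84.9], [-58.6, 84.3], [-45.7, 84.1], [-32.9, 83.7], [-20.0, 83.3]]
col left -16 / right -116
slope 0.0461 at0 -0.0197 mid -0.0166 [[46.0, -18.5], [50.9, -17.3], [55.7, -16.5], [60.6, -16.7], [65.4, -16.3], [70.3, -16.3], [75.1, -16.3], [80.0, -16.6]]
slope -0.3783 at0 -0.0891 mid -0.1103 [[46.0, -106.1], [50.9, -108.4], [55.7, -109.8], [60.6, -109.3], [65.4, -111.1], [70.3, -123.7], [75.1, -124.1], [80.0, -110.7]]
head left -43/right -113
slope 0.0162 at0 -0.0439 mid -0.0438 [[-25.0, -44.7], [-17.1, -43.9], [-9.3, -44.0], [-1.4, -43.8], [6.4, -43.6], [14.3, -43.8], [22.1, -43.3], [30.0, -43.8]]
slope 0.0032 at0 -0.1083 mid -0.1083 [[-25.0, -107.8], [-17.1, -108.4], [-9.3, -109.0], [-1.4, -108.6], [6.4, -108.2], [14.3, -108.2], [22.1, -108.4], [30.0, -107.9]]
head front -33
slope -0.0194 at0 -0.0284 mid -0.0271 [[-105.0, -26.3], [-97.1, -26.8], [-89.3, -26.4], [-81.4, -27.1], [-73.6, -27.0], [-65.7, -27.2], [-57.9, -27.4], [-50.0, -27.4]]
knob ((-57.99777603149414, 0.6087760925292969), (24.95539093017578, 62.36125946044922), 2.268990993499756)
```

Request:
step_arm --pt "0.12 0.9 0" --pt "0.12 0.9 0" --pt "0.12 0.9 0" --pt "0.12 0.9 0" --pt "0.12 0.9 0" --pt "0.12 0.9 0" --pt "0.12 0.9 0" --pt "0.12 0.9 0" --pt "0.12 0.9 0" --pt "0.12 0.9 0" --pt "0.1 0.9 0" --pt "0.09 1 0" --turn '[0.5,0.5,0.5,0.5,0.5,0.06,0,0,0,0,0,0]'

```text
time: 11.85
ee_pos: [0.4862, 0.1536, 0.3327]
eef_rot: [0.611, 0.791, 0.0, 0.0]
ft_force: [0.6, -0.1, -2.6]
width: 0.0125
grip_force: 60.0
```

Request:
step_arm --pt "0 0 -0.5" --pt "0 0 -1" --pt "0 0 -1" --pt "0 0 -1" --pt "0 0 -1" --pt "0 0 -1" --pt "0 0 -1" --pt "0 0 -1" --pt "0 0 -1" --pt "0 0 -0.5" --pt "0 0 0" --turn '[0,0,0,0,0,0,0,0,0,0,0]'

```text
time: 12.95
ee_pos: [0.4852, 0.1517, 0.1062]
eef_rot: [0.612, 0.791, -0.001, -0.001]
ft_force: [-0.1, 0.2, -2.3]
width: 0.0126
grip_force: 60.0
```

```bash
python3 - <<'E'
from h import *
o=snap(4,["side","scene","wrist"]);st()
im=np.hstack([cv2.resize(o["side"]["image"][120:240,130:290],(800,600))[:, :500],cv2.resize(o["scene"]["image"][170:250,130:250],(300,200)).repeat(1,0) if 0 else cv2.resize(np.pad(o["wrist"]["image"],((0,384),(0,0),(0,0))),(300,600))])
cv2.imwrite("pics/v4.png",im[:,:,::-1])
E
```

```text
t 13.1 tcp [0.487  0.1522 0.1087] yaw 1.8244 tilt [0.002 0.001] j [ 0.42  0.31 -0.92  1.86  0.27  1.1  -0.35] F [ 0.3 -0.3 -2. ] w 0.0124 59.97437755577266
```

View pics/v4.png

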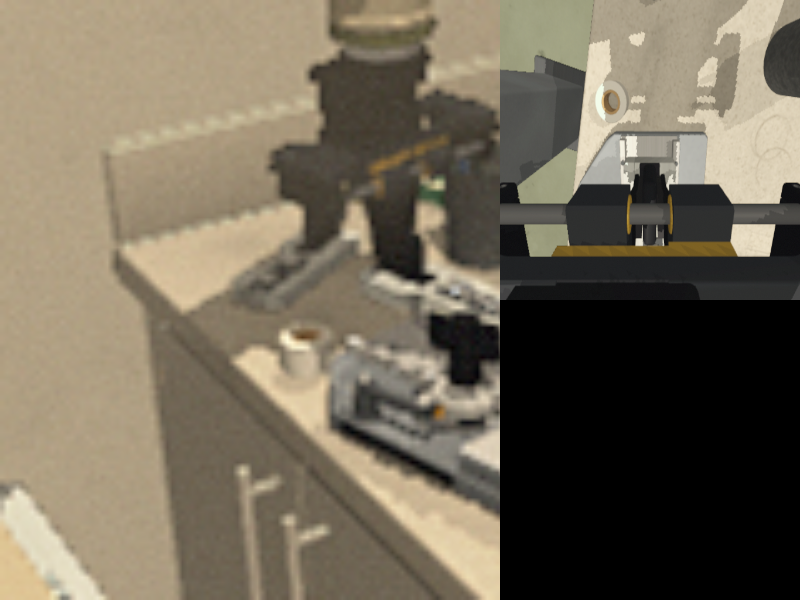

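The die hangs over the left end of the bed, clear of the roll and cup. Lowering.

Request:
step_arm --pt "0 0 -0.6" --pt "0 0 -0.6" --pt "0 0 -0.4" --pt "0 0 -0.2" --pt "0 0 -0.1" --pt "0 0 -0.1" --pt "0 0 0" --pt "0 0 0" --turn '[0,0,0,0,0,0,0,0]'

```text
time: 13.9
ee_pos: [0.4865, 0.1517, 0.0578]
eef_rot: [0.612, 0.791, 0.0, 0.0]
ft_force: [-0.2, 0.0, -2.2]
width: 0.0129
grip_force: 60.0
```

```bash
python3 - <<'E'
from h import *
o=snap(5,["side","scene"]);st()
# die top plane from side cam, in punch frame
for n in o:
    w=pts(o[n]).reshape(-1,3);w=w[np.isfinite(w).all(1)]
    th=.252;R=np.array([[np.cos(th),-np.sin(th)],[np.sin(th),np.cos(th)]])
    q=(w[:,:2]-[.5244,.0161])@R
    for y in range(-40,165,12):
        s=(abs(q[:,1]*1000-y)<4)&(abs(q[:,0])<.036)&(w[:,2]<.06)
        if s.sum()>3:print(n,y,s.sum(),(np.percentile(w[s,2],[10,50,90])*1000).round(1),(np.percentile(q[s,0],[2,98])*1000).round(1))
E
```

```text
t 14.0 tcp [0.4865 0.1517 0.0579] yaw 1.8236 tilt [0.001 0.   ] j [ 0.38  0.38 -0.88  1.91  0.34  1.01 -0.4 ] F [-0.1  0.2 -2.6] w 0.0129 59.97419446706772
side -28 7 [22.6 25.4 26.8] [-29.3   0.9]
side -16 33 [23.  33.  46.8] [-32.1   6.7]
side -4 12 [23.9 45.5 48.4] [-33.5  17.9]
side 8 12 [45.4 45.8 48. ] [-22.4  13.2]
side 20 8 [44.1 45.3 46.3] [-19.6  24.6]
side 68 6 [24.4 34.6 39.9] [-24.2 -18.9]
side 80 10 [24.5 29.8 38.7] [-26.4 -15.6]
side 92 16 [25.8 35.  46. ] [-31.9 -13.5]
side 104 20 [34.1 44.  54.2] [-34.5  -1.7]
side 116 9 [31.6 44.  53.1] [-33.4  -6.5]
side 128 13 [36.6 45.1 52.9] [-32.1  -7.8]
side 140 11 [34.9 45.5 57.5] [-32.1 -11.8]
side 152 7 [33.2 42.4 47. ] [-32.6  -9.1]
scene 20 12 [46.1 47.8 48.8] [-17.2  18. ]
scene 32 34 [37.1 45.4 50.6] [-34.   30.2]
scene 44 42 [32.3 45.1 48.9] [-33.1  22.4]
scene 56 31 [25.6 44.3 48.6] [-24.7  20.8]
scene 68 34 [26.6 45.  49. ] [-23.4  24.6]
scene 80 36 [27.4 45.2 48.6] [-23.7  21.7]
scene 92 36 [34.5 45.1 47.9] [-29.1  20.2]
scene 104 27 [34.5 45.2 49.4] [-34.9  -2.8]
scene 116 33 [35.3 45.6 53.6] [-34.7  -6.7]
scene 128 25 [37.2 45.7 52.7] [-35.5  -6.5]
scene 140 30 [34.9 45.1 49.5] [-33.6  -8.3]
scene 152 53 [26.7 40.8 52. ] [-34.4  32.5]
scene 164 56 [-1.6  3.2 23.1] [-32.9  35.5]
```

Die level, about 3–4 mm above the bed and well placed. Lowering to contact.

Request:
step_arm --pt "0 0 -0.08" --pt "0 0 -0.05" --pt "0 0 -0.04" --pt "0 0 0" --pt "0 0 0" --turn '[0,0,0,0,0]'

```text
time: 14.5
ee_pos: [0.4863, 0.1517, 0.0536]
eef_rot: [0.612, 0.791, -0.0, 0.0]
ft_force: [-3.4, -1.1, 5.9]
width: 0.0124
grip_force: 60.0
```

Request:
step_arm --pt "0.09 -0.26 0.01" --pt "0.09 -0.26 0" --pt "0.09 -0.26 0" --pt "0.09 -0.26 0" --pt "0.09 -0.26 0" --pt "0 0 0" --turn '[0,0,0,0,0,0]'

```text
time: 15.1
ee_pos: [0.4983, 0.1176, 0.0536]
eef_rot: [0.613, 0.79, -0.0, 0.0]
ft_force: [1.1, -2.4, 1.9]
width: 0.0122
grip_force: 60.0
```

```bash
cat >> h.py <<'E'
def pf(p):
    th=.252;R=np.array([[np.cos(th),-np.sin(th)],[np.sin(th),np.cos(th)]])
    return (np.asarray(p)[...,:2]-[.5244,.0161])@R
E
python3 -c "
from h import *
from bench import read_state
st();print(pf(read_state()['ee_pos']).round(4))"
```

```text
t 15.1 tcp [0.4983 0.1176 0.0536] yaw 1.822 tilt [ 0.001 -0.001] j [ 0.43  0.39 -0.87  1.9   0.35  1.01 -0.34] F [ 1.1 -2.4  1.9] w 0.0122 59.97437017969787
[-0.      0.1049]
```

Request:
step_arm --pt "0.05 -0.19 0" --pt "0.05 -0.19 0" --pt "0.05 -0.19 0" --pt "0.05 -0.19 0" --pt "0.05 -0.19 0" --pt "0 0 0" --turn '[0,0,0,0,0,0]'

```text
time: 15.7
ee_pos: [0.5042, 0.0943, 0.0536]
eef_rot: [0.613, 0.79, -0.0, 0.0]
ft_force: [0.4, -2.1, 1.5]
width: 0.0125
grip_force: 60.0
```

Request:
step_arm --pt "0.02 -0.08 0" --pt "0.02 -0.08 0" --pt "0.02 -0.08 0" --pt "0 0 0" --turn '[0,0,0,0]'

```text
time: 16.1
ee_pos: [0.5054, 0.0893, 0.0536]
eef_rot: [0.612, 0.791, 0.0, 0.0]
ft_force: [-0.3, 1.5, 2.2]
width: 0.0124
grip_force: 60.0
```

```bash
python3 -c "
from h import *
from bench import read_state
st();print(pf(read_state()['ee_pos']).round(4))"
```

```text
t 16.1 tcp [0.5054 0.0893 0.0536] yaw 1.8237 tilt [ 0. -0.] j [ 0.48  0.39 -0.86  1.9   0.34  1.01 -0.27] F [-0.3  1.5  2.2] w 0.0124 59.97634422965348
[-0.0001  0.0756]
```

Request:
step_arm --pt "0.02 -0.06 0" --pt "0.02 -0.06 0" --pt "0.02 -0.06 0" --pt "0 0 0" --turn '[0,0,0,0]'

```text
time: 16.5
ee_pos: [0.507, 0.0847, 0.0536]
eef_rot: [0.612, 0.791, 0.0, 0.0]
ft_force: [-1.0, 2.2, 2.9]
width: 0.0127
grip_force: 60.0
```

Request:
step_arm --pt "0.01 -0.05 0" --pt "0.01 -0.05 0" --pt "0 0 0" --turn '[0,0,0]'

```text
time: 16.8
ee_pos: [0.5073, 0.0828, 0.0536]
eef_rot: [0.612, 0.791, 0.0, -0.0]
ft_force: [-1.1, 4.9, 3.3]
width: 0.0125
grip_force: 60.0
```

Request:
step_arm --pt "0.01 -0.05 0" --pt "0.01 -0.05 0" --pt "0 0 0" --turn '[0,0,0]'

```text
time: 17.1
ee_pos: [0.5072, 0.0828, 0.0536]
eef_rot: [0.611, 0.791, 0.001, -0.001]
ft_force: [-2.1, 11.8, 2.2]
width: 0.0123
grip_force: 60.0
```

Request:
step_arm --pt "0.01 -0.05 0" --pt "0 0 0" --turn '[0,0]'

```text
time: 17.3
ee_pos: [0.5072, 0.0828, 0.0537]
eef_rot: [0.611, 0.792, 0.002, -0.002]
ft_force: [-3.8, 17.3, 3.0]
width: 0.0128
grip_force: 60.0
```

The die meets the stop. I'll relax the push and release; meanwhile I'll get the wing angle from the earlier picture.

Request:
step_arm --pt "-0.02 0.08 0" --pt "-0.02 0.06 0" --pt "0 0 0" --turn '[0,0,0]'

```text
time: 17.6
ee_pos: [0.5071, 0.0828, 0.0536]
eef_rot: [0.612, 0.791, 0.0, -0.0]
ft_force: [-0.3, 6.0, 2.1]
width: 0.0126
grip_force: 60.0
```

Request:
step_arm --pt "0 0 0" --pt "0 0 0" --pt "0 0 0" --pt "0 0 0" --pt "0 0 0" --pt "0 0 0" --turn '[0,0,0,0,0,0]' --grip 0.5

```text
time: 18.2
ee_pos: [0.5071, 0.0821, 0.0535]
eef_rot: [0.612, 0.791, -0.0, 0.0]
ft_force: [-0.1, 0.5, 0.0]
width: 0.0424
grip_force: 0.0
```

Request:
step_arm --pt "0 0 0.5" --pt "0 0 1" --pt "0 0 1" --pt "0 0 1" --pt "0 0 1" --pt "0 0 1" --pt "0 0 1" --pt "0 0 1" --pt "0 0 0.5" --pt "0 0 0" --turn '[0,0,0,0,0,0,0,0,0,0]'

```text
time: 19.2
ee_pos: [0.5078, 0.0826, 0.2553]
eef_rot: [0.612, 0.791, 0.001, 0.001]
ft_force: [-0.2, -0.5, -0.6]
width: 0.0437
grip_force: 0.0
```

```bash
python3 - <<'E'
from h import *
st()
c=dict(np.load("pics/wrist3.npz"));w=pts(c).reshape(-1,3);w=w[np.isfinite(w).all(1)]
p=w[(np.hypot(w[:,0]-.466,w[:,1]-.002)<.036)&(w[:,2]>.11)&(w[:,2]<.125)][:,:2]
d=np.hypot(*(p-[.466,.002]).T);e=p[d>.018]
v=np.linalg.svd(e-e.mean(0),full_matrices=False)[2][0];a=np.arctan2(v[1],v[0])%np.pi
n=np.array([-v[1],v[0]]);print(len(e),"ang",a,"cam",2.5-(a-.252),"along",np.percentile((p-[.466,.002])@v,[1,99]),"across ends",np.percentile((e-[.466,.002])@n,[2,98]))
o=snap(6,["side","scene","wrist"])
# die tail / fin now
print("fin");fin(o["scene"],.51,.083,.072,.09,.06);fin(o["wrist"],.51,.083,.072,.09,.06)
cv2.imwrite("pics/v6.png",np.hstack([cv2.resize(o["wrist"]["image"],(400,300)),cv2.resize(o["side"]["image"][130:235,150:290],(400,300))])[:,:,::-1])
E
```

```text
t 19.2 tcp [0.5078 0.0826 0.2553] yaw 1.824 tilt [ 0.003 -0.   ] j [ 0.61  0.16 -0.93  1.66  0.13  1.38 -0.09] F [-0.2 -0.5 -0.6] w 0.0437 0.0
251 ang 2.078097226690544 cam 0.6739027733094558 along [-0.03059678  0.02978937] across ends [-0.00605669  0.0064095 ]
fin
70 [507.7  71.6] [19.3 49.4] 18.03 mean [0.5051 0.0725] ang -1.2999 z 0.0785
438 [509.1  75.9] [12.3 49.7] 14.33 mean [0.5087 0.0771] ang -1.3152 z 0.0809
```

View pics/v6.png

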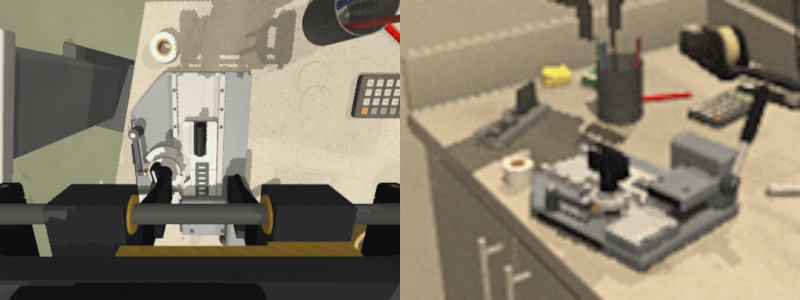

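The fin fit puts the die at punch (0.0, 1.7) mm, yaw 0.25, so it is home. The knob wing angle is 2.078 (cam ≈ 0.67). Next is grasping the knob.

Request:
step_arm --pt "-0.42 -0.8 0" --pt "-0.42 -0.8 0" --pt "-0.42 -0.8 0" --pt "-0.41 -0.82 0" --pt "0 0 -1" --pt "0 0 -1" --pt "0 0 -1" --pt "0 0 -1" --pt "0 0 -1" --pt "0 0 0" --pt "0 0 0" --turn '[0.6,0.6,0.6,0.32,0,0,0,0,0,0,0]'

```text
time: 20.45
ee_pos: [0.4649, 0.002, 0.1284]
eef_rot: [0.507, 0.862, 0.0, -0.001]
ft_force: [-0.5, -0.6, 0.6]
width: 0.0437
grip_force: 0.0
```

```bash
python3 - <<'E'
from h import *
st()
c=dict(np.load("pics/wrist3.npz"));w=pts(c).reshape(-1,3);w=w[np.isfinite(w).all(1)]
a=2.078;v=np.array([np.cos(a),np.sin(a)]);n=np.array([-v[1],v[0]])
for lo,hi in [(.085,.095),(.095,.105),(.105,.112),(.112,.116),(.116,.122)]:
    p=w[(w[:,2]>lo)&(w[:,2]<hi)][:,:2]-[.466,.002];s,t=p@v,p@n
    for b in (-25,-15,-5,5,15,25):
        m=(abs(s*1000-b)<5)&(abs(t)<.03)
        if m.sum()>2:print(lo,b,m.sum(),(t[m].min()*1000).round(1),(t[m].max()*1000).round(1))
E
```

```text
t 20.45 tcp [0.4649 0.002  0.1284] yaw 2.0787 tilt [-0.001  0.001] j [ 0.75  0.14 -0.89  1.95  0.12  1.11  0.31] F [-0.5 -0.6  0.6] w 0.0437 0.0
0.085 -25 4 5.2 6.3
0.085 -15 3 6.1 6.2
0.085 -5 10 7.2 12.4
0.085 5 6 10.8 12.9
0.095 -25 5 4.8 6.2
0.095 -15 4 6.2 6.3
0.095 -5 6 7.5 12.3
0.095 15 3 6.1 6.2
0.095 25 4 6.0 6.1
0.105 -15 3 6.2 6.3
0.105 -5 4 6.4 12.3
0.105 25 4 -6.9 6.1
0.112 -25 35 -6.6 6.3
0.112 -15 28 -6.5 6.2
0.112 -5 6 -9.5 12.1
0.112 15 20 -6.6 6.2
0.112 25 25 -6.7 6.1
0.116 -25 54 -5.3 4.6
0.116 -15 63 -5.2 4.7
0.116 -5 157 -12.3 12.0
0.116 5 171 -12.6 12.5
0.116 15 75 -6.2 6.5
0.116 25 71 -5.6 4.8
```

The hub is a 25 mm cylinder, so a centred grip might slip. I'll grip the wing 23 mm from the axis on its far-left side and swing it on an arc.

Request:
step_arm --pt "-0.2 0.39 0" --pt "-0.2 0.39 0" --pt "0 0 -0.6" --pt "0 0 -0.6" --pt "0 0 -0.4" --pt "0 0 -0.26" --pt "0 0 0" --pt "0 0 0" --turn '[0,0,0,0,0,0,0,0]'

```text
time: 21.25
ee_pos: [0.4555, 0.0214, 0.0822]
eef_rot: [0.507, 0.862, 0.0, -0.0]
ft_force: [-0.1, 0.1, 0.2]
width: 0.0432
grip_force: 0.0
```

Request:
step_arm --pt "0 0 0" --pt "0 0 0" --pt "0 0 0" --pt "0 0 0" --pt "0 0 0" --pt "0 0 0" --pt "0 0 0" --pt "0 0 0" --turn '[0,0,0,0,0,0,0,0]' --grip 1 --newtons 40

```text
time: 22.05
ee_pos: [0.4554, 0.0212, 0.0822]
eef_rot: [0.507, 0.862, 0.0, 0.0]
ft_force: [0.2, -0.1, 1.3]
width: 0.0128
grip_force: 40.0
```

```bash
python3 - <<'E'
from h import *
from bench import read_state
st()
p=read_state()["ee_pos"][:2];ax=np.array([.4662,.0014])
d=p-ax;print("r",np.hypot(*d),"ang",np.arctan2(d[1],d[0]))
N=24;tot=-1.826
for k in range(N):
    R=lambda a:np.array([[np.cos(a),-np.sin(a)],[np.sin(a),np.cos(a)]])
    s=(R(tot*(k+1)/N)-R(tot*k/N))@d/.025
    print("[%.2f, %.2f, 0],"%tuple(s),end=" ")
print((R(tot)@d-d)/.025)
E
```

```text
t 22.05 tcp [0.4554 0.0212 0.0822] yaw 2.0781 tilt [0. 0.] j [ 0.7   0.2  -0.9   2.02  0.18  1.01  0.22] F [ 0.2 -0.1  1.3] w 0.0128 39.9963353946805
r 0.022508107356737823 ang 2.0694131551438364
[0.06, 0.03, 0], [0.06, 0.03, 0], [0.07, 0.02, 0], [0.07, 0.02, 0], [0.07, 0.01, 0], [0.07, 0.01, 0], [0.07, 0.00, 0], [0.07, -0.00, 0], [0.07, -0.01, 0], [0.07, -0.02, 0], [0.07, -0.02, 0], [0.06, -0.03, 0], [0.06, -0.03, 0], [0.06, -0.03, 0], [0.06, -0.04, 0], [0.05, -0.04, 0], [0.05, -0.05, 0], [0.05, -0.05, 0], [0.04, -0.05, 0], [0.04, -0.06, 0], [0.03, -0.06, 0], [0.03, -0.06, 0], [0.02, -0.06, 0], [0.02, -0.07, 0], [ 1.30432883 -0.57371211]
```

Request:
step_arm --pt "0.06 0.03 0" --pt "0.06 0.03 0" --pt "0.07 0.02 0" --pt "0.07 0.02 0" --pt "0.07 0.01 0" --pt "0.07 0.01 0" --pt "0.07 0 0" --pt "0.07 0 0" --pt "0.07 -0.01 0" --pt "0.07 -0.02 0" --pt "0.07 -0.02 0" --pt "0.06 -0.03 0" --turn '[-0.634,-0.634,-0.634,-0.634,-0.634,-0.634,-0.634,-0.634,-0.634,-0.634,-0.634,-0.634]'

```text
time: 23.25
ee_pos: [0.4753, 0.0221, 0.0821]
eef_rot: [0.836, 0.549, -0.0, -0.0]
ft_force: [-1.4, 0.2, 3.4]
width: 0.0127
grip_force: 40.0
```

```bash
python3 - <<'E'
from h import *
from bench import read_state
st();d=read_state()["ee_pos"][:2]-np.array([.4662,.0014]);print("r",np.hypot(*d),"ang",np.arctan2(d[1],d[0]))
E
```

```text
t 23.25 tcp [0.4753 0.0221 0.0821] yaw 1.1624 tilt [-0.001 -0.   ] j [ 0.57  0.22 -0.77  1.97  0.18  1.02 -0.69] F [-1.4  0.2  3.4] w 0.0127 39.999849954620004
r 0.022616382730904355 ang 1.1575164100999729
```

Low force, on track. Second half.

Request:
step_arm --pt "0.06 -0.03 0" --pt "0.06 -0.03 0" --pt "0.06 -0.04 0" --pt "0.05 -0.04 0" --pt "0.05 -0.05 0" --pt "0.05 -0.05 0" --pt "0.04 -0.05 0" --pt "0.04 -0.06 0" --pt "0.03 -0.06 0" --pt "0.03 -0.06 0" --pt "0.02 -0.06 0" --pt "0.02 -0.07 0" --turn '[-0.634,-0.634,-0.634,-0.634,-0.634,-0.634,-0.634,-0.634,-0.634,-0.634,-0.634,-0.634]'

```text
time: 24.45
ee_pos: [0.4882, 0.0069, 0.0821]
eef_rot: [0.992, 0.124, -0.0, 0.0]
ft_force: [-1.9, -0.1, 3.6]
width: 0.0127
grip_force: 40.0
```

Request:
step_arm --pt "0 0 0" --pt "0 0 0" --pt "0 0 0" --turn '[0,0,0]'

```text
time: 24.75
ee_pos: [0.4882, 0.007, 0.0821]
eef_rot: [0.992, 0.127, -0.0, 0.0]
ft_force: [-2.7, -1.1, 4.4]
width: 0.0129
grip_force: 40.0
```

```bash
python3 - <<'E'
from h import *
from bench import read_state
s=read_state();st();print(s["torque"]);d=s["ee_pos"][:2]-np.array([.4662,.0014]);print("r",np.hypot(*d),"ang",np.arctan2(d[1],d[0]))
E
```

```text
t 24.75 tcp [0.4882 0.007  0.0821] yaw 0.2539 tilt [-0. -0.] j [ 0.47  0.23 -0.63  1.95  0.16  1.02 -1.55] F [-2.7 -1.1  4.4] w 0.0129 39.99905442818999
[-0.38065089  0.61468949 -0.1240053 ]
r 0.022686079745709093 ang 0.2512858090390668
```

Cam ≈ 2.50. Release a little, lift, and look.

Request:
step_arm --pt "0 0 0" --pt "0 0 0" --pt "0 0 0" --pt "0 0 0" --pt "0 0 0" --turn '[0,0,0,0,0]' --grip 0.6

```text
time: 25.25
ee_pos: [0.4884, 0.0073, 0.082]
eef_rot: [0.992, 0.126, 0.0, -0.0]
ft_force: [-0.8, 0.0, -0.3]
width: 0.034
grip_force: 0.0
```

Request:
step_arm --pt "0 0 0.6" --pt "0 0 1" --pt "0 0 1" --pt "0 0 1" --pt "0 0 1" --pt "0 0 1" --pt "0 0 1" --pt "-0.3 -0.9 1" --pt "-0.3 -0.9 1" --pt "-0.3 -0.9 0.5" --pt "-0.3 -0.9 0" --pt "-0.3 -0.9 0" --turn '[0,0,0,0,1,1,1,1,1,1,1,1]'

```text
time: 26.45
ee_pos: [0.4506, -0.1062, 0.3101]
eef_rot: [0.82, 0.572, 0.0, 0.0]
ft_force: [0.5, -0.4, 0.6]
width: 0.0351
grip_force: 0.0
```

Request:
step_arm --pt "0 -0.8 0" --pt "0 -0.8 0" --pt "0 0 0" --pt "0 0 0" --turn '[1,1,0,0]'

```text
time: 26.85
ee_pos: [0.4509, -0.145, 0.3095]
eef_rot: [0.749, 0.663, 0.0, -0.0]
ft_force: [0.4, 0.4, 0.8]
width: 0.0352
grip_force: 0.0
```

```bash
python3 - <<'E'
from h import *
o=snap(7,["side","wrist"]);st()
c=o["wrist"];w=pts(c).reshape(-1,3);w=w[np.isfinite(w).all(1)]
p=w[(np.hypot(w[:,0]-.466,w[:,1]-.0015)<.036)&(w[:,2]>.11)&(w[:,2]<.125)][:,:2]
e=p[np.hypot(*(p-[.466,.0015]).T)>.018]
v=np.linalg.svd(e-e.mean(0),full_matrices=False)[2][0];a=(np.arctan2(v[1],v[0])+.5)%np.pi-.5
print(len(e),"ang",a,"cam",2.5-(a-.252))
P=fin(c,.51,.076,.072,.09,.06);print("fin punch",pf(np.array([cv2.minAreaRect((P[:,:2]*1000).astype(np.float32))[0]])/1000))
# pawl heights/positions
q=pf(w);s=(q[:,0]<-.075)&(q[:,0]>-.125)&(q[:,1]>-.02)&(q[:,1]<.09)&(w[:,2]>.045)&(w[:,2]<.07)
for y in range(-8,84,8):
    m=s&(abs(q[:,1]*1000-y)<4)
    if m.sum()>2:print(y,m.sum(),(np.percentile(q[m,0],[2,50,98])*1000).round(1),(w[m,2].max()*1000).round(1))
A=cv2.resize(c["image"],(800,600));A=c["image"]
cv2.imwrite("pics/v7.png",np.hstack([cv2.resize(A[:200,150:410],(520,400),interpolation=cv2.INTER_CUBIC),cv2.resize(o["side"]["image"][150:220,170:219],(280,400),interpolation=cv2.INTER_CUBIC)])[:,:,::-1])
E
```

```text
t 26.95 tcp [ 0.451  -0.1442  0.3096] yaw 1.4518 tilt [0. 0.] j [ 0.71 -0.01 -0.49  1.68 -0.01  1.48  0.11] F [ 0.5 -0.3 -0.2] w 0.0347 0.0
305 ang 0.24691053203665003 cam 2.5050894679633497
3 [511.1  51. ] [0.1 2.4] 83.5 mean [0.5111 0.051 ] ang -0.1125 z 0.0733
fin punch [[-0.0042088   0.03709532]]
-8 68 [-94.6 -82.  -75.5] 60.4
0 100 [-101.3  -92.4  -76. ] 60.8
8 42 [-102.9  -98.3  -93.4] 57.5
16 51 [-104.4  -99.2  -78.9] 56.5
24 74 [-105.7  -98.5  -75.3] 56.6
32 47 [-106.8 -102.6  -98.3] 56.4
40 47 [-108.  -103.6  -99.5] 55.9
48 47 [-109.3 -105.5 -100.8] 56.3
56 64 [-113.8 -107.3 -102. ] 57.6
64 117 [-117.3 -107.9  -99.5] 62.8
72 94 [-122.3 -110.2 -100.6] 61.8
80 11 [-123.4 -121.5 -117.5] 54.4
```

View pics/v7.png

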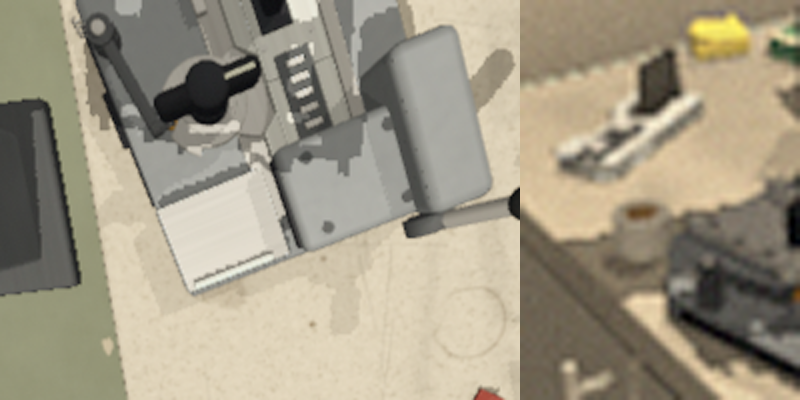

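The cam measures 2.505 rad and the pawl lever slopes by about 0.16, so its roller is down in the notch. The picture shows the wing along punch x at (208,88), with the die's slots running under the head. The arm is clear, so I'm handing in.

```bash
python3 -c "
from bench import *
print(close_job())"
```

```text
the job is handed in; nothing more can be done
None
```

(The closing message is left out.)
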